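Hold the scrap bin open by its lever

TASK

I am about to drop my food scraps into the scrap bin: the low, wide one of the two lever bins on the worktop. Press its front lever down from above until its lid stands fully up, keep it held there for at least three seconds, then let the lever go so that the lid closes by itself. Do not push or lift the lid itself, and leave the tall bin shut.

Things in the scene. Friction and masses are not known exactly. Their poses are not given: they have to be found in the camera images.
- scrap_bin: the low, wide food-scrap bin: a fixed steel box, 200 mm deep (its x) by 240 wide (its y) by 190 high, with a grey plastic lid and a lever out of the middle of its front. Origin: centre of its underside, on the worktop; its front looks along its own -x, roughly towards the robot; z up. It stands on the left or on the right.
- scrap_paddle (a point): scrap bin's lever: centre of the top face of its dark steel paddle (40 mm along the bin's x, 50 wide, 8 thick), 85 mm before the bin's front, 146 mm above the worktop. Pressed (5 to 15 N) it swings 0.4 rad on a pivot 125 mm up and 3 mm behind the bin's front, dropping 36 mm to a rigid stop at 110 mm; it springs back up. It slopes 0.2 rad: outer end high at rest, low when pressed.
- scrap_lid: the scrap bin's lid: a plate 200 x 240 x 13 mm, hinged along the bin's rear top edge. Origin: middle of its underside, 190 mm above the worktop when shut, 100 mm before the hinge (which lies along its own +x); z straight up when shut. It turns three times the lever's angle: tilted 1.2 rad (69 degrees), front edge up, with the lever fully down. Let go, it sinks shut in about a second.
- can_lid (a joint): the lid of the tall, narrow bin for tins (150 x 150 mm, 270 mm high, the same steel, lid and lever, beside the scrap bin), which must stay shut: 0 rad closed, growing as it opens, 1.2 rad fully up.

How it is judged (in metres and radians):
On the way:
1. the scrap bin's lid is held up, tilted at least 0.9 rad, for 2.5 s on end (angle between scrap_lid's own z axis and vertical above 0.9 rad), for 2.5 s.
At the end, for the whole second after the job is handed in: the scrap bin's lid is shut again (within 0.08 rad) and at rest, after having been held up, and the tall bin's lid is shut (within 0.08 rad) (angle between scrap_lid's own z axis and vertical below 0.08 rad and angular speed of scrap_lid below 0.1 rad/s and value of joint can_lid below 0.08 rad); the robot touches nothing.
It fails at once if the tall bin's lid is raised more than 0.2 rad (value of joint can_lid above 0.2 rad).
It fails at once if the robot pushes on the scrap bin's lid with more than 3 N (contact force between any of the fingers, the arm and scrap_lid above 3 N).
It also fails if it takes over 40 s, if anything falls off the work surface, if the arm or the gripper's body presses on something with over 40 N, if the wrist force passes 120 N, or if a joint passes its speed limit or range.

ROBOT

A 6-joint arm with a two-finger parallel gripper is mounted at the origin on the work surface. World frame = base frame: x ahead of the robot, y to its left, z up, the work surface at z = 0. Lengths are in mm, angles in degrees, forces in N, time in s.
With the tool pointing down it reaches from about 325 to 875 mm from the base axis. Payload 4.4 kg.
Tool frame: the origin (TCP) lies at the very end of the fingers, on their centre line; the grasp point (between the pads) lies grip_depth behind it (grip_depth is the distance from the TCP to the grasp point, in mm); z points along the fingers, y is the line along which they close (so a half turn about z gives the same grasp; the last joint's range is limited). The gripper opens to 85 mm and grips with 20 to 120 N. Pads are 22 mm wide; open, the fingers measure 114 mm over their backs; the gripper's body (76 mm by 85 mm) begins 54 mm behind the grasp point. The pads swing forward as they close: fully open they stand 13 mm farther back than shut.
Start: joints at [63.742, 11.837, 88.321, -0, 79.842, -8.623], TCP at [174.213, 547.975, 231.282] pointing down, gripper open.
Joint ranges: [-156.59, 156.59], [-49.26, 127.26], [12.9, 141.05], [-63.56, 243.56], [4.71, 150.69], [-161.64, 161.64]. Speed limits (degrees/s): [159.86, 159.86, 180, 180, 180, 180].

INTERFACE

Orientations are given as a 3x3 rotation matrix whose columns are the frame's x, y, z axes.
In Python, from bench import * gives the robot as it stands.
- The arm moves only by the tool jog_arm, never from a script. Its arguments are lists of equal length, an entry for each row: "linear": the shift along the tool's x, y, z in mm, a list of three; "delta_rot": the turn, a rotation vector about the tool's x, y, z in degrees, a list of three. In form: {"linear": [[dx, dy, dz], ...], "delta_rot": [[ax, ay, az], ...]}. A call has 1 to 12 rows; each row shifts and turns the commanded pose from where the row before left it, along the tool's axes as they then stand; what a row does not reach is not made up. A row lasts 1/12 s, in which the tool goes at most 41.7 mm and 7.16 degrees, less where a joint would pass 70% of its speed; a pose out of reach is approached as far as the arm can. A call with a gripper value outside its range is refused whole. "claw" is the opening, from 0 (shut) to 1 (fully open), set as the call begins (left out, the last holds). The fingers move at their own pace and stop on an object; "force" is the grip in N (left out, the last holds). Time passes only in rows, so rows that do not move let the fingers close. It gives the time, the measured TCP pose, the force, the opening and the grip force at its end, in the units of the state.
- read_state(): the state, without advancing time (a new reading comes with each control period).
- snapshot(name): name is "scene" or "top" or "wrist"; returns a dict with "img" (420x560x3 uint8, red, green, blue), "range_z" (420x560 float32, mm along the optical axis (not along the pixel's ray), 0 where there is no reading), "fx", "fy", "cx", "cy" (pixels), "rvec" (rotation vector, rad) and "tvec" (3), from world to camera coordinates, as OpenCV has them. Camera axes: x right, y down, z forward; pixel columns grow to the right and rows downward; lengths in mm; the calibration is good to about 2 mm. A picture is of the moment at which its call begins.
- sign_off(): hands the job in; it is judged then, once.
The state is a dict: "t": time; "joint_pos": joint angles; "qd": joint speeds; "effort": joint torques, N m; "tool_pos": TCP position; "orientation": TCP orientation; "wrist_force": force on the tool from outside, world axes, zero at the start; "moment": the same for the moment, N m; "opening": opening from 0.0 (shut) to 1.0 (fully open); "finger_force": force on a finger pad.
Only numpy, scipy, OpenCV 4.12 (cv2) and the standard library are available. Lean on these libraries where they do the work, as an engineer would, in place of code of your own. Each camera call takes 0.05 s, during which the arm holds its last target. There are 200 camera calls.

## Working session

There is one attempt and no reset: what is moved stays moved. The work goes in short steps, Python scripts to look and compute and a tool call to move; the robot and the scene stay as the last step left them, time stands still between calls to the robot, and variables do not carry over. Pictures are saved under pics/ and viewed, at most 10 in all, crops included, and the job is handed in when it is done.

Besides the shell and the picture viewer there is one more tool, called as name(argument=value, ...) on one line, values as JSON. jog_arm: Moves the arm, as the interface text tells. Its arguments: {"type":"object","properties":{"linear":{"type":"array","items":{"type":"array","items":{"type":"number"}}},"delta_rot":{"type":"array","items":{"type":"array","items":{"type":"number"}}},"claw":{"type":"number"},"force":{"type":"number"}},"required":["linear","delta_rot"]}

```bash
mkdir -p pics; python3 - <<'E'
from bench import *
import numpy as np, cv2
s=read_state(); print(s)
for n in("scene","top"):
    d=snapshot(n); np.savez(f"{n}.npz",**d); cv2.imwrite(f"pics/{n}.png",d["img"][:,:,::-1])
    print(n,d["fx"],d["cx"],d["cy"],d["rvec"],d["tvec"])
E
```

```text
{'t': 0.0, 'joint_pos': array([ 6.37411183e+01,  1.18854989e+01,  8.84060166e+01, -3.62372968e-04,
        7.98419476e+01, -8.62081448e+00]), 'qd': array([-0.03709854, -0.00951919, -0.07429078,  0.02370376, -0.00709875,
        0.02228736]), 'effort': array([-3.79137259e-05, -3.83062434e+01, -2.91583139e+01, -2.55010973e-04,
        1.08871632e-02,  3.26466534e-05]), 'tool_pos': array([173.87440683, 547.27432013, 230.10330829]), 'orientation': array([[-9.52989728e-01,  3.03000871e-01, -1.02499438e-03],
       [ 3.03002410e-01,  9.52987494e-01, -2.09174216e-03],
       [ 3.43007132e-04, -2.30398456e-03, -9.99997287e-01]]), 'wrist_force': array([-0.21586438,  0.36685158,  0.24433452]), 'moment': array([ 0.00950469,  0.00611041, -0.00552688]), 'finger_force': 0.0, 'opening': 0.9953588425075356}
scene 440.47975836646367 277.45783612881155 214.10193416135388 [ 2.21923667  1.86013758 -0.29635089] [ -57.89623142 -541.87207837 1278.45906566]
top 405.5559290079354 278.3133177831493 208.45296752414774 [ 2.13506734 -2.06827178  0.23584912] [-63.72754782 625.77197454 869.13324497]
```

View pics/scene.png

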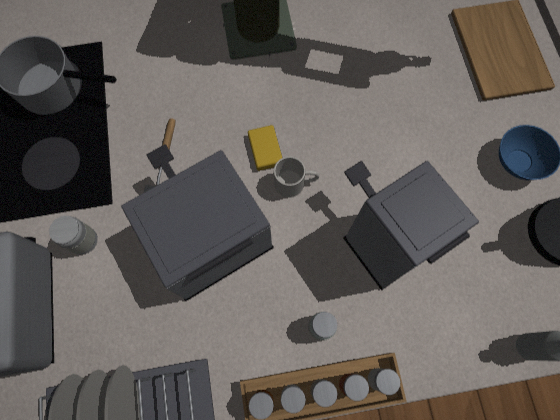

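View pics/top.png

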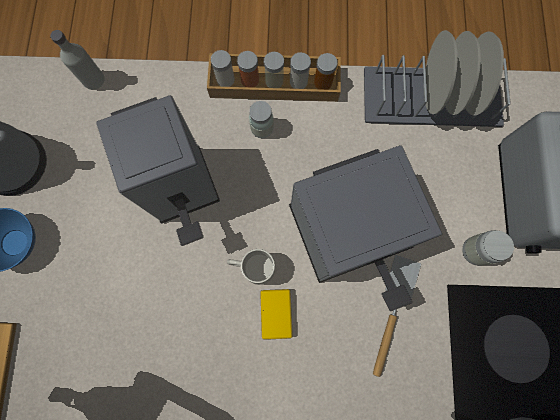

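The scrap bin is the wide one: its paddle is near (397,293) in top and (160,157) in scene. The tall bin's paddle is at (188,232) in top and (359,173) in scene. I'll enlarge both views of the scrap paddle.

```bash
python3 - <<'E'
import cv2
a=cv2.imread("pics/top.png")[250:320,350:450]; b=cv2.imread("pics/scene.png")[130:200,120:220]
f=lambda i: cv2.convertScaleAbs(cv2.resize(i,None,fx=4,fy=4,interpolation=cv2.INTER_CUBIC),alpha=2)
cv2.imwrite("pics/crop.png",cv2.hconcat([f(a),f(b)]))
E
```

```text
(no output)
```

View pics/crop.png

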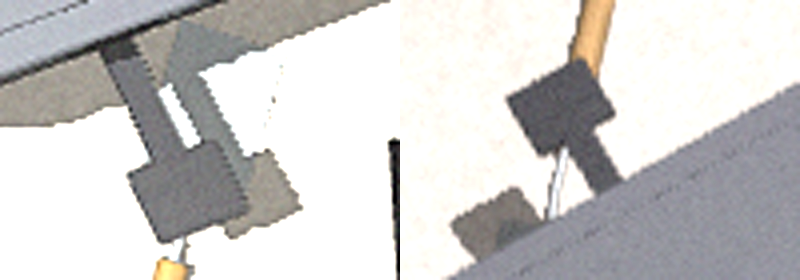

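The crop shows the paddle centred at about (397,297.5) in top and (160,156.5) in scene, with its corners clear. I'll triangulate the corners and check them against depth and the lid.

```bash
cat > h.py <<'E'
import numpy as np, cv2
def load(n):
    d=np.load(n+".npz"); R=cv2.Rodrigues(d["rvec"])[0]; K=np.array([[d["fx"],0,d["cx"]],[0,d["fy"],d["cy"]],[0,0,1]]); return d,R,d["tvec"].ravel(),K
def tri(a,b):
    P=[K@np.c_[R,t] for _,R,t,K in (load("top"),load("scene"))]
    X=cv2.triangulatePoints(P[0],P[1],np.array(a,float).T.copy(),np.array(b,float).T.copy()); return (X[:3]/X[3]).T
def cloud(n):
    d,R,t,K=load(n); z=d["range_z"]; v,u=np.indices(z.shape)
    return ((np.stack([(u-K[0,2])/K[0,0]*z,(v-K[1,2])/K[1,1]*z,z],-1)-t)@R)
E
python3 - <<'E'
from h import *
T=np.array([[129,175],[214,140],[247,207],[161,241]])/4+[350,250]-.4
# scene order: match
S=np.array([[507,98],[583,60],[614,113],[535,154]])/4+[20,130]-.4
S=S[[2,3,0,1]]
X=tri(T,S); print(X.round(1), X.mean(0))
for n,(r0,r1,c0,c1) in dict(top=(285,310,382,412),scene=(145,168,148,172)).items():
    c=cloud(n)[r0:r1,c0:c1].reshape(-1,3); c=c[(c[:,2]>125)&(c[:,2]<165)]; print(n,len(c),c.min(0),c.max(0),c.mean(0))
    print(cv2.minAreaRect(c[:,:2].astype(np.float32)))
for n in("top","scene"):
    c=cloud(n).reshape(-1,3); c=c[(abs(c[:,2]-203)<6)&(c[:,0]>300)&(c[:,0]<900)]
    m=np.median(c,0); c=c[np.linalg.norm(c-m,axis=1)<180]
    print(n,len(c),m,cv2.minAreaRect(c[:,:2].astype(np.float32)))
c=cloud("top")
for p in [(188,232),(258,266),(385,340),(345,210),(150,140)]: print(p,c[p[1],p[0]].round())
E
```

```text
[[ 440.5 -259.8  141. ]
 [ 459.2 -304.5  143.4]
 [ 426.3 -316.   152.3]
 [ 408.3 -272.6  148.9]] [ 433.57848531 -288.20998358  146.39155839]
top 530 [ 409.81024579 -317.85094492  136.22994849] [ 458.50003184 -261.0128538   154.56796436] [ 434.47582101 -288.25398281  147.03568877]
((437.7676696777344, -287.9072570800781), (49.47032928466797, 50.53165054321289), 21.749820709228516)
scene 409 [ 408.98517508 -312.97528843  137.18972663] [ 461.44166406 -261.73503204  153.11419646] [ 436.69460435 -286.09680546  146.46438293]
((440.0319519042969, -284.94293212890625), (52.0633544921875, 49.775508880615234), 20.780170440673828)
top 11832 [ 601.39833479 -215.41300569  204.76408385] ((608.4849243164062, -218.5238800048828), (209.1375274658203, 240.12557983398438), 22.03139305114746)
scene 11039 [ 614.38117409 -217.4363333   204.33428159] ((609.7349243164062, -216.5810546875), (208.6177215576172, 239.90838623046875), 22.166366577148438)
(188, 232) [553. 144. 146.]
(258, 266) [499.   1.   4.]
(385, 340) [ 340. -296.   21.]
(345, 210) [ 597. -176.  207.]
(150, 140) [700. 196. 286.]
```

jog_arm(linear=[[-35, -1.07, 0], [-35, -1.07, 0], [-35, -1.07, 0], [-35, -1.07, 0], [-35, -1.07, 0], [-35, -1.07, 0], [-35, -1.07, 0], [-35, -1.07, 0], [-35, -1.07, 0], [-35, -1.07, 0], [-35, -1.07, 0], [-35, -1.07, 0]], delta_rot=[[0, 0, 3.5], [0, 0, 3.5], [0, 0, 3.5], [0, 0, 3.5], [0, 0, 3.5], [0, 0, 3.5], [0, 0, 3.5], [0, 0, 3.5], [0, 0, 3.5], [0, 0, 3.5], [0, 0, 3.5], [0, 0, 3.5]], claw=0)

```text
t: 1.1
tool_pos: [495.9, 289.9, 230.7]
orientation: [[-0.503, 0.864, -0.001], [0.864, 0.503, -0.0], [0.0, -0.001, -1.0]]
wrist_force: [0.5, -0.2, -0.1]
opening: 0.002
finger_force: 0.0
```

jog_arm(linear=[[-33, -11, 0], [-33, -11, 0], [-33, -11, 0], [-33, -8, 0], [-33, -5, 0], [-33, -5, 0], [-32, -3, 0], [-32, -1, 0], [-32, -1, 0], [-32, -1, 0], [-32, -1, 0], [-32, -1, 0]], delta_rot=[[0, 0, 3.5], [0, 0, 3.5], [0, 0, 3.5], [0, 0, 3.5], [0, 0, 3.5], [0, 0, 3.5], [0, 0, 3.5], [0, 0, 3.5], [0, 0, 3.5], [0, 0, 3.5], [0, 0, 3.5], [0, 0, 3.5]])

```text
t: 2.1
tool_pos: [514.8, -104.6, 230.8]
orientation: [[0.205, 0.979, -0.001], [0.979, -0.205, 0.0], [0.0, -0.001, -1.0]]
wrist_force: [0.8, 0.3, -0.8]
opening: -0.001
finger_force: 0.0
```

jog_arm(linear=[[-32, -1, 0], [-32, -1, 0], [-32, -1, 0], [-32, -1, 0], [0, 0, 0], [0, 0, 0], [0, 0, 0], [0, 0, 0]], delta_rot=[[0, 0, 5.5], [0, 0, 5.5], [0, 0, 5.5], [0, 0, 6], [0, 0, 6], [0, 0, 6], [0, 0, 6], [0, 0, 6]])

```text
t: 2.77
tool_pos: [467.6, -221.6, 230.7]
orientation: [[0.853, 0.523, -0.001], [0.523, -0.853, 0.001], [-0.0, -0.001, -1.0]]
wrist_force: [0.5, 1.3, 0.4]
opening: -0.0
finger_force: 0.0
```

jog_arm(linear=[[0, 0, 0], [0, 0, 0]], delta_rot=[[0, 0, 0], [0, 0, 0]])

```text
t: 2.93
tool_pos: [467.9, -221.3, 230.8]
orientation: [[0.848, 0.53, -0.001], [0.53, -0.848, 0.001], [-0.0, -0.001, -1.0]]
wrist_force: [-0.1, -0.2, 0.3]
opening: -0.001
finger_force: 0.0
```

jog_arm(linear=[[-21.6, 12.7, 0], [-21.6, 12.7, 0], [-21.6, 12.7, 0], [0, 0, 0], [0, 0, 0], [0, 0, 0]], delta_rot=[[0, 0, 0], [0, 0, 0], [0, 0, 0], [0, 0, 5], [0, 0, 5], [0, 0, 0]])

```text
t: 3.43
tool_pos: [432.9, -288.3, 231.0]
orientation: [[0.928, 0.372, -0.0], [0.372, -0.928, 0.0], [-0.0, -0.001, -1.0]]
wrist_force: [-0.5, 0.2, 0.2]
opening: -0.0
finger_force: 0.0
```

```bash
python3 - <<'E'
from bench import *
import cv2
print(read_state()["tool_pos"])
cv2.imwrite("pics/a.png",cv2.hconcat([cv2.resize(cv2.convertScaleAbs(snapshot(n)["img"][:,:,::-1],alpha=1.5),(400,300)) for n in("top","scene")]))
E
```

```text
[ 432.94640972 -288.29707861  231.00798886]
```

View pics/a.png

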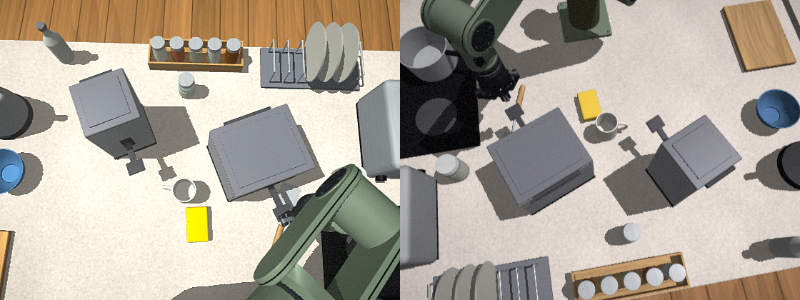

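The gripper stands over the scrap paddle, clear of the lid and of the tall bin. Next is the descent.

jog_arm(linear=[[0, 0, 24], [0, 0, 24], [0, 0, 20], [0, 0, 5], [0, 0, 5], [0, 0, 5], [0, 0, 5], [0, 0, 5], [0, 0, 0]], delta_rot=[[0, 0, 0], [0, 0, 0], [0, 0, 0], [0, 0, 0], [0, 0, 0], [0, 0, 0], [0, 0, 0], [0, 0, 0], [0, 0, 0]])

```text
t: 4.28
tool_pos: [433.5, -289.1, 140.1]
orientation: [[0.928, 0.374, 0.0], [0.374, -0.928, -0.003], [-0.001, 0.003, -1.0]]
wrist_force: [-3.7, 0.1, 5.5]
opening: -0.0
finger_force: 2.8
```

jog_arm(linear=[[0, 0, 4], [0, 0, 4], [0, 0, 4], [0, 0, 4], [0, 0, 4], [0, 0, 3], [0, 0, 2], [0, 0, 0], [0, 0, 0]], delta_rot=[[0, 0, 0], [0, 0, 0], [0, 0, 0], [0, 0, 0], [0, 0, 0], [0, 0, 0], [0, 0, 0], [0, 0, 0], [0, 0, 0]])

```text
t: 5.03
tool_pos: [433.6, -289.5, 115.5]
orientation: [[0.928, 0.374, 0.001], [0.374, -0.928, -0.003], [-0.001, 0.003, -1.0]]
wrist_force: [-3.7, -0.8, 4.9]
opening: 0.004
finger_force: 2.9
```

jog_arm(linear=[[0, 0, 1], [0, 0, 1], [0, 0, 0.5], [0, 0, 0], [0, 0, 0]], delta_rot=[[0, 0, 0], [0, 0, 0], [0, 0, 0], [0, 0, 0], [0, 0, 0]])

```text
t: 5.45
tool_pos: [433.9, -289.4, 113.1]
orientation: [[0.928, 0.374, 0.001], [0.374, -0.928, -0.003], [0.0, 0.003, -1.0]]
wrist_force: [-3.2, -0.1, 4.9]
opening: -0.001
finger_force: 2.8
```

```bash
python3 - <<'E'
from bench import *
import cv2
cv2.imwrite("pics/b.png",cv2.hconcat([cv2.resize(cv2.convertScaleAbs(snapshot(n)["img"][:,:,::-1],alpha=1.5),(400,300)) for n in("top","scene")]))
E
```

```text
(no output)
```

View pics/b.png

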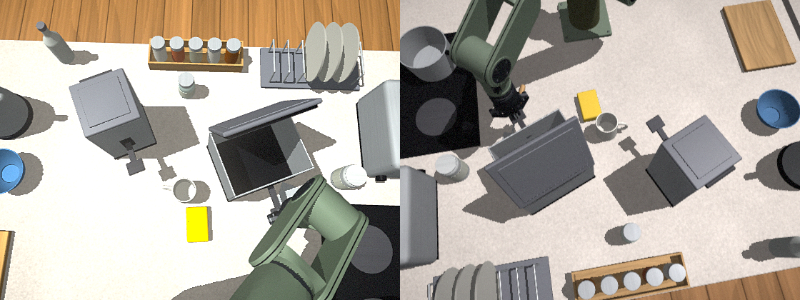

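The lid of the scrap bin stands steeply open (top-view half, around (265,118)) and the tall bin is shut. The force is still low, so I'll go a little further to find the stop, then hold.

jog_arm(linear=[[0, 0, 1], [0, 0, 0.5], [0, 0, 0.5], [0, 0, 0], [0, 0, 0], [0, 0, 0]], delta_rot=[[0, 0, 0], [0, 0, 0], [0, 0, 0], [0, 0, 0], [0, 0, 0], [0, 0, 0]])

```text
t: 6.05
tool_pos: [434.1, -289.5, 112.3]
orientation: [[0.928, 0.374, 0.001], [0.374, -0.928, -0.003], [0.0, 0.003, -1.0]]
wrist_force: [-6.0, 2.2, 12.4]
opening: 0.004
finger_force: 6.2
```

```bash
python3 - <<'E'
from bench import *
import numpy as np
from h import *
for n in("top","scene"):
    np.savez(f"{n}.npz",**snapshot(n)); c=cloud(n).reshape(-1,3)
    a=np.radians(22); l=(c-[608,-217.5,0])@np.array([[np.cos(a),-np.sin(a),0],[np.sin(a),np.cos(a),0],[0,0,1]]).T.T if 0 else np.c_[(c[:,:2]-[608,-217.5])@np.array([[np.cos(a),-np.sin(a)],[np.sin(a),np.cos(a)]]),c[:,2]]
    m=(l[:,2]>230)&(l[:,2]<360)&(l[:,0]>0)&(l[:,0]<130)&(abs(l[:,1])<110); q=l[m]
    p=np.polyfit(q[:,2],q[:,0],1); print(n,len(q),"lid angle",np.pi/2-abs(np.arctan(p[0])))
E
```

```text
top 912 lid angle 1.2081097024486769
scene 6071 lid angle 1.2110420048170976
```

At the stop: the force rose to 12 N and the lid measures 1.21 rad. Now hold for more than 3 s.

jog_arm(linear=[[0, 0, 0], [0, 0, 0], [0, 0, 0], [0, 0, 0], [0, 0, 0], [0, 0, 0], [0, 0, 0], [0, 0, 0], [0, 0, 0], [0, 0, 0], [0, 0, 0], [0, 0, 0]], delta_rot=[[0, 0, 0], [0, 0, 0], [0, 0, 0], [0, 0, 0], [0, 0, 0], [0, 0, 0], [0, 0, 0], [0, 0, 0], [0, 0, 0], [0, 0, 0], [0, 0, 0], [0, 0, 0]])

```text
t: 7.15
tool_pos: [434.1, -289.5, 112.3]
orientation: [[0.928, 0.374, 0.001], [0.374, -0.928, -0.003], [0.0, 0.004, -1.0]]
wrist_force: [-5.4, 3.1, 11.9]
opening: -0.003
finger_force: 6.2
```

jog_arm(linear=[[0, 0, 0], [0, 0, 0], [0, 0, 0], [0, 0, 0], [0, 0, 0], [0, 0, 0], [0, 0, 0], [0, 0, 0], [0, 0, 0], [0, 0, 0], [0, 0, 0], [0, 0, 0]], delta_rot=[[0, 0, 0], [0, 0, 0], [0, 0, 0], [0, 0, 0], [0, 0, 0], [0, 0, 0], [0, 0, 0], [0, 0, 0], [0, 0, 0], [0, 0, 0], [0, 0, 0], [0, 0, 0]])

```text
t: 8.15
tool_pos: [434.1, -289.5, 112.3]
orientation: [[0.928, 0.374, 0.001], [0.374, -0.928, -0.003], [0.0, 0.004, -1.0]]
wrist_force: [-6.2, 2.1, 11.6]
opening: 0.001
finger_force: 6.2
```

jog_arm(linear=[[0, 0, 0], [0, 0, 0], [0, 0, 0], [0, 0, 0], [0, 0, 0], [0, 0, 0], [0, 0, 0], [0, 0, 0], [0, 0, 0], [0, 0, 0], [0, 0, 0], [0, 0, 0]], delta_rot=[[0, 0, 0], [0, 0, 0], [0, 0, 0], [0, 0, 0], [0, 0, 0], [0, 0, 0], [0, 0, 0], [0, 0, 0], [0, 0, 0], [0, 0, 0], [0, 0, 0], [0, 0, 0]])

```text
t: 9.15
tool_pos: [434.1, -289.5, 112.3]
orientation: [[0.928, 0.374, 0.001], [0.374, -0.928, -0.003], [0.0, 0.004, -1.0]]
wrist_force: [-4.9, 2.0, 11.8]
opening: 0.0
finger_force: 6.2
```

jog_arm(linear=[[0, 0, 0], [0, 0, 0], [0, 0, 0], [0, 0, 0], [0, 0, 0], [0, 0, 0]], delta_rot=[[0, 0, 0], [0, 0, 0], [0, 0, 0], [0, 0, 0], [0, 0, 0], [0, 0, 0]])

```text
t: 9.65
tool_pos: [434.1, -289.5, 112.3]
orientation: [[0.928, 0.374, 0.001], [0.374, -0.928, -0.003], [0.0, 0.003, -1.0]]
wrist_force: [-5.7, 2.7, 11.4]
opening: -0.001
finger_force: 6.2
```

jog_arm(linear=[[0, 0, -10], [0, 0, -20], [0, 0, -25], [0, 0, -25], [0, 0, -20], [0, 0, -15], [0, 0, 0], [0, 0, 0], [0, 0, 0], [0, 0, 0], [0, 0, 0], [0, 0, 0]], delta_rot=[[0, 0, 0], [0, 0, 0], [0, 0, 0], [0, 0, 0], [0, 0, 0], [0, 0, 0], [0, 0, 0], [0, 0, 0], [0, 0, 0], [0, 0, 0], [0, 0, 0], [0, 0, 0]])

```text
t: 10.65
tool_pos: [432.8, -287.6, 222.5]
orientation: [[0.928, 0.372, -0.002], [0.372, -0.928, 0.002], [-0.001, -0.002, -1.0]]
wrist_force: [0.1, 1.0, -0.5]
opening: 0.001
finger_force: 0.0
```

jog_arm(linear=[[0, 0, 0], [0, 0, 0], [0, 0, 0], [0, 0, 0], [0, 0, 0], [0, 0, 0], [0, 0, 0], [0, 0, 0], [0, 0, 0], [0, 0, 0], [0, 0, 0], [0, 0, 0]], delta_rot=[[0, 0, 0], [0, 0, 0], [0, 0, 0], [0, 0, 0], [0, 0, 0], [0, 0, 0], [0, 0, 0], [0, 0, 0], [0, 0, 0], [0, 0, 0], [0, 0, 0], [0, 0, 0]])

```text
t: 11.65
tool_pos: [433.3, -288.0, 223.8]
orientation: [[0.928, 0.372, 0.0], [0.372, -0.928, -0.0], [0.0, 0.0, -1.0]]
wrist_force: [-0.4, -0.3, 0.4]
opening: 0.005
finger_force: 0.0
```

jog_arm(linear=[[0, 0, 0], [0, 0, 0], [0, 0, 0], [0, 0, 0], [0, 0, 0], [0, 0, 0], [0, 0, 0], [0, 0, 0], [0, 0, 0], [0, 0, 0], [0, 0, 0], [0, 0, 0]], delta_rot=[[0, 0, 0], [0, 0, 0], [0, 0, 0], [0, 0, 0], [0, 0, 0], [0, 0, 0], [0, 0, 0], [0, 0, 0], [0, 0, 0], [0, 0, 0], [0, 0, 0], [0, 0, 0]])

```text
t: 12.65
tool_pos: [433.3, -288.0, 223.8]
orientation: [[0.928, 0.372, -0.0], [0.372, -0.928, 0.0], [-0.0, -0.0, -1.0]]
wrist_force: [0.2, -0.1, -0.6]
opening: -0.001
finger_force: 0.0
```

```bash
python3 - <<'E'
from bench import *
import cv2
from h import *
I=[]
for n in("top","scene"):
    d=snapshot(n); np.savez(f"{n}.npz",**d); I.append(cv2.resize(cv2.convertScaleAbs(d["img"][:,:,::-1],alpha=1.5),(400,300)))
    c=cloud(n).reshape(-1,3); q=c[(np.hypot(c[:,0]-608,c[:,1]+217.5)<90)&(c[:,2]>150)&(c[:,2]<400)]
    k=np.linalg.lstsq(np.c_[q[:,:2],np.ones(len(q))],q[:,2],rcond=None)[0]; print(n,k[:2],np.median(q[:,2]))
cv2.imwrite("pics/c.png",cv2.hconcat(I))
E
```

```text
top [0.00675123 0.00178933] 205.5535421827549
scene [0.00666523 0.00266121] 205.1824680431661
```

View pics/c.png

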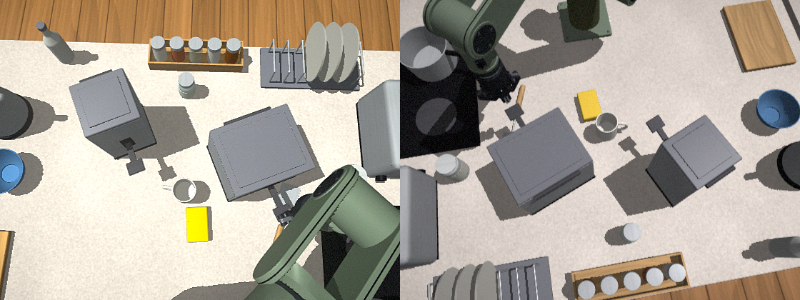

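Both lids are shut (scrap lid tilt under 0.01 rad) and the gripper is clear of everything.

```bash
python3 -c "
from bench import *
print(sign_off())"
```

```text
the job is handed in; nothing more can be done
None
```

I pressed the scrap bin's lever to its stop, held the lid fully up (measured 1.21 rad) for over 3.5 s, then let it close by itself; the tall bin stayed shut, and the job is handed in, with no verdict shown.

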